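# Find the lock nut that fits the flash-point tester's stud

## Robot

A 7-joint arm with a two-finger parallel gripper is mounted at the origin on the work surface. World frame = base frame: x ahead of the robot, y to its left, z up, the work surface at z = 0. Lengths are in m, angles in rad, forces in N, time in s.
With the tool pointing down it reaches from about 0.4 to 0.85 m from the base axis. Payload 10.4 kg.
Tool frame: the origin (TCP) lies on the centre line of the jaws, within the pads' length; the fingertips stand r.tip_extent ahead of it and the grasp point (between the pads) lies 3 mm ahead of it (r.tip_extent is the distance from the TCP to the fingertips, in m); z points along the fingers, y is the direction in which the jaws open and shut (so a half turn about z gives the same grasp; the last joint's range is limited). The gripper opens to 87 mm and grips with 3 to 60 N. Pads are 19 mm wide; open, the fingers measure 117 mm over their backs; the gripper's body (75 mm by 190 mm) begins 51 mm behind the grasp point.
Start: joints at [1.249, 0.332, -0.065, 1.46, 0.022, 1.35, -0.088], TCP at [0.184, -0.597, 0.245] pointing down, gripper open.
Joint ranges: [-2.6, 2.6], [-0.5, 2.12], [-1.47, 1.34], [0.16, 2.42], [-1.27, 4.41], [0.06, 2.06], [-2.6, 2.6]. Speed limits (rad/s): [2.22, 2.22, 2.79, 2.79, 3.14, 3.14, 3.14].

## Interface

Orientations are given as a unit quaternion [x, y, z, w].
In Python, from bench import r gives the robot as it stands. The module is installed in compiled form; this text tells all that it offers.
- The arm moves only by the shell command python3 -m jog 'ROWS' [FORCE]. ROWS is JSON, a list of rows, each a list of 5 numbers: the shift along the tool's x, y, z in cm, then the turn about the tool's z in rad, then the closure, from 0 (fully open) to 1 (shut). A call has exactly 10 rows; each row shifts and turns the pose as measured when the row begins, along the tool's axes as they then stand; what a row does not reach is not made up. A row lasts 1/10 s, in which the tool goes at most 50 mm and 8.59 degrees, less where a joint would pass 70% of its speed; a pose out of reach is approached as far as the arm can. A call with a gripper value outside its range is refused whole. The fingers move at their own pace and stop on an object; FORCE is the grip in N (left out, the last holds). Time passes only in rows, so rows that do not move let the fingers close, or fill a call up. It gives the time, the measured TCP pose, the force and the opening at its end, in the units of the state.
- r.read_state(): the state, without advancing time (a new reading comes with each control period).
- r.camera(name): name is "scene" or "top" or "wrist"; returns a dict with "pixels" (480x640x3 uint8, red, green, blue), "fx", "fy", "cx", "cy" (pixels), "camera_from_world" (4x4, takes a point from world to camera coordinates). Camera axes: x right, y up, looking along -z (the intrinsics and any distortion apply to the point x, -y, -z); pixel columns grow to the right and rows downward; lengths in m; the calibration is good to about 2 mm. A picture is of the moment at which its call begins. There is no depth.
- r.close_job(): hands the job in, once; it reports no verdict.
The state is a dict: "time": time; "joint_positions": joint angles; "joint_vel": joint speeds; "joint_torque": joint torques, N m; "ee_pos": TCP position; "eef_rot": TCP orientation; "ft_force": force on the tool from outside, world axes, zero at the start; "torque": the same for the moment, N m; "width": finger opening in m.
Only numpy, scipy, OpenCV 4.12 (cv2) and the standard library are available. Lean on these libraries where they do the work, as an engineer would, in place of code of your own. Each camera call takes 0.05 s, during which the arm holds its last target. There are 200 camera calls.

## Task

The green bracket foot on the flash-point tester has lost its lock nut, and only one of the two loose oblong nuts, red and blue, goes over the brass T-headed stud. Find the one that fits (try them on if need be), lower it fully down onto the green foot, turn it about a quarter turn either way so that it is locked under the T-head, and let go. The nut that does not fit must end up lying on the bench, away from the tester.

Things in the scene. Friction and masses are not known exactly. Their poses are not given: they have to be found in the camera images.
- stud (a point): Fixed upright brass stud on the tester's deck (60 mm over the bench). Point: on its axis, on top of the round green foot (60 mm across, 8 mm thick) where the nut seats. z up, x along the T-head. Above the point: 12 mm round shank to 34 mm, then T-head 30 (x) x 12 (y) mm, 34 to 44 mm. Over 80 mm off, at its +x +y side, a drum and a control tower rise at most 60 mm over the deck.
- red_nut_center (a point): Loose red oblong nut lying flat, 60 (x) x 38 (y) x 30 (z) mm, 110 g, a slot 22 mm wide right through it along x. Point: its centre, half-way up. The slot of the nut that fits is 42 mm long: with x along the T-head (within 15 degrees, either way round) it passes the head; fully down, its centre is 15 mm above the stud point, with 4 mm free under the head for turning.
- blue_nut_center (a point): Loose blue oblong nut lying flat, the same outside as the red one: 60 (x) x 38 (y) x 30 (z) mm, 110 g, a slot 22 mm wide right through it along x. Point: its centre, half-way up. Only one of the red and blue nuts fits; the other has a slot shorter than the T-head and stops on top of the head, 44 mm too high.
Things that resemble listed ones, but are neither listed nor needed, are in the scene too. There is more than one size of the part that bears red_nut_center; the job needs the largest.

How it is judged:
By the outcome, as a careful person would: the job done as asked, in the order asked, and still so for the second after the job is handed in, with the robot touching nothing.
It also fails if it takes over 67 s, if anything falls off the work surface, if the arm or the gripper's body presses on something with over 40 N, if the wrist force passes 120 N, or if a joint passes its speed limit or range.

## Working session

There is one attempt and no reset: what is moved stays moved. The work goes in short steps, Python scripts to look and compute and a shell command to move; the robot and the scene stay as the last step left them, time stands still between calls to the robot, and variables do not carry over. Pictures are saved under pics/ and viewed, about 8 in all and at most 12, crops included, and the job is handed in when it is done.

```bash
mkdir -p pics; ls; cat > h.py <<'E'
from bench import r
import cv2, numpy as np
from scipy.spatial.transform import Rotation as R
def shot(n,f,crop=None,scale=1):
    c=r.camera(n); im=c["pixels"][:,:,::-1]
    if crop: x0,y0,x1,y1=crop; im=im[y0:y1,x0:x1]
    if scale!=1: im=cv2.resize(im,None,fx=scale,fy=scale,interpolation=cv2.INTER_CUBIC)
    cv2.imwrite("pics/"+f,im); np.save("pics/"+f+".npy",dict(c),allow_pickle=True); return c
def load(f): return np.load("pics/"+f+".npy",allow_pickle=True).item()
def pix(c,p):
    q=np.array(c["camera_from_world"])@np.r_[p,1]; return np.array([c["cx"]+c["fx"]*q[0]/-q[2], c["cy"]+c["fy"]*-q[1]/-q[2]])
def ray(c,u,v,z):
    M=np.linalg.inv(np.array(c["camera_from_world"])); d=M[:3,:3]@np.array([(u-c["cx"])/c["fx"],-(v-c["cy"])/c["fy"],-1]); o=M[:3,3]
    return o+d*(z-o[2])/d[2]
E
python3 - <<'E'
from h import *
for n in("scene","top"): 
    c=shot(n,n+"1.png"); print(n,c.keys(),c["fx"],c["cx"],np.linalg.inv(c["camera_from_world"])[:3,3])
s=r.read_state(); print(s, r.tip_extent); print(R.from_quat(s["eef_rot"]).as_matrix().round(3))
E
```

```text
pics
scene dict_keys(['pixels', 'fx', 'fy', 'cx', 'cy', 'camera_from_world']) 585.297144691963 320.28439227392437 [ 0.82930417 -0.45661353  0.79388883]
top dict_keys(['pixels', 'fx', 'fy', 'cx', 'cy', 'camera_from_world']) 599.2590329006068 325.36034051379147 [ 0.38537813 -0.12730199  1.19904509]
{'time': 0.1, 'joint_positions': array([ 1.24938422,  0.33280323, -0.06470484,  1.46081219,  0.02161212,
        1.34992639, -0.08854347]), 'joint_vel': array([-0.00037159, -0.00129418, -0.001405  , -0.00368285,  0.00067382,
        0.00095819,  0.00053061]), 'joint_torque': array([ 1.58168521e-03, -6.24546790e+01,  2.52432190e-02, -3.90720499e+01,
       -6.13384950e-02,  3.67127394e-02,  6.00308249e-05]), 'ee_pos': array([ 0.1838972 , -0.59701067,  0.24385846]), 'eef_rot': array([ 9.88860806e-01,  1.48841912e-01, -1.26025237e-04, -6.13822933e-04]), 'ft_force': array([-0.9945435 ,  0.18602978,  0.40927165]), 'torque': array([-0.03318139, -0.01659017,  0.02921452]), 'width': 0.08700477071269289} 0.022
[[ 0.956  0.294 -0.   ]
 [ 0.294 -0.956  0.001]
 [-0.    -0.001 -1.   ]]
```

View pics/top1.png

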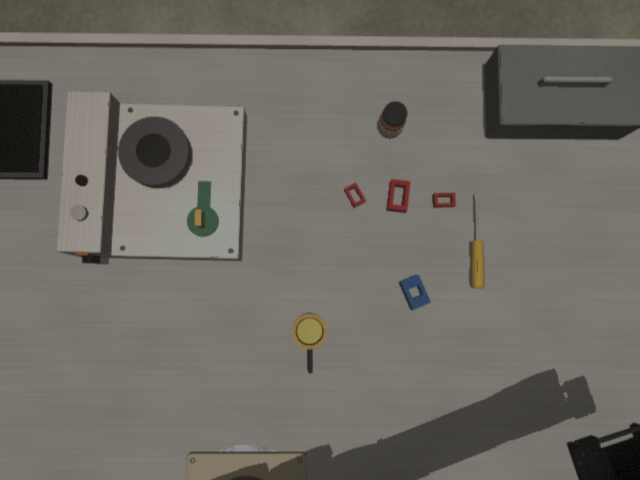

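View pics/scene1.png

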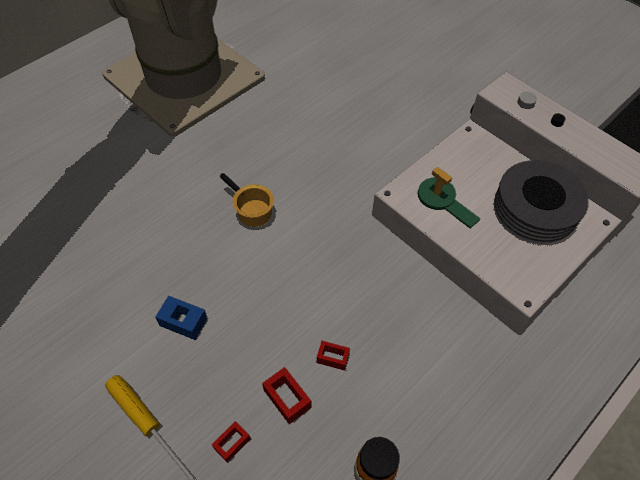

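The red nut (top image 400,196) has a long slot. The blue nut (415,292) has a short, nearly square one. The T-head is at about (198,217) in the top image. Next I'll measure the red nut and the stud.

```bash
python3 - <<'E'
from h import *
def blobs(c,lo,hi,zt,name,roi):
    h=cv2.cvtColor(c["pixels"],cv2.COLOR_RGB2HSV); m=cv2.inRange(h,np.array(lo),np.array(hi))
    k=np.zeros_like(m);x0,y0,x1,y1=roi;k[y0:y1,x0:x1]=255;m&=k
    cs,_=cv2.findContours(m,cv2.RETR_EXTERNAL,cv2.CHAIN_APPROX_NONE)
    for q in cs:
        if cv2.contourArea(q)<25: continue
        w=np.array([ray(c,u,v,zt)[:2] for u,v in q[:,0]],np.float32)*1000
        (cx,cy),(a,b),t=cv2.minAreaRect(w)
        bx=cv2.boxPoints(((cx,cy),(a,b),t)); e=max([bx[1]-bx[0],bx[2]-bx[1]],key=np.linalg.norm)
        print(name,cv2.boundingRect(q),"c",round(cx,1),round(cy,1),"size",round(a,1),round(b,1),"long axis deg",np.degrees(np.arctan2(e[1],e[0])).round(1))
t=load("top1.png");s=load("scene1.png")
for n,c,rr,br,gr in(("top",t,(330,150,470,240),(380,260,450,330),(170,160,240,250)),("scene",s,(200,320,370,470),(140,280,220,350),(400,150,500,240))):
    blobs(c,(0,150,70),(6,255,255),.03,n+" red",rr)
    blobs(c,(105,120,40),(125,255,255),.03,n+" blue",br)
    blobs(c,(10,120,60),(30,255,255),.112,n+" brass",gr)
    blobs(c,(60,60,20),(95,255,255),.068,n+" green",gr)
a=cv2.resize(t["pixels"][185:250,175:240,::-1],None,fx=6,fy=6,interpolation=cv2.INTER_NEAREST)
b=cv2.resize(s["pixels"][155:220,405:470,::-1],None,fx=6,fy=6,interpolation=cv2.INTER_NEAREST)
cv2.imwrite("pics/stud.png",np.hstack([a,b]))
E
```

```text
top red (434, 193, 21, 13) c 607.8 -387.2 size 24.2 40.0 long axis deg -89.6
top red (345, 184, 20, 22) c 616.1 -209.0 size 39.6 24.5 long axis deg 28.6
top red (388, 180, 21, 31) c 615.8 -296.6 size 36.2 58.9 long axis deg -6.7
top blue (402, 276, 27, 33) c 423.6 -326.8 size 56.3 35.1 long axis deg 23.1
top brass (195, 210, 7, 16) c 555.0 82.9 size 27.8 10.9 long axis deg 1.4
top green (188, 182, 30, 54) c 579.5 83.3 size 102.3 54.9 long axis deg 1.2
scene red (212, 421, 37, 38) c 614.8 -391.7 size 25.4 41.0 long axis deg -87.5
scene red (263, 367, 48, 51) c 619.0 -297.8 size 37.7 59.8 long axis deg -7.0
scene red (317, 341, 33, 24) c 623.8 -213.0 size 41.5 26.2 long axis deg 29.3
scene blue (156, 296, 48, 36) c 427.8 -330.8 size 60.1 44.6 long axis deg 24.0
scene brass (432, 167, 20, 27) c 562.0 68.4 size 29.4 45.8 long axis deg -80.4
scene green (418, 178, 62, 50) c 583.7 85.6 size 106.5 60.2 long axis deg 12.2
```

View pics/stud.png

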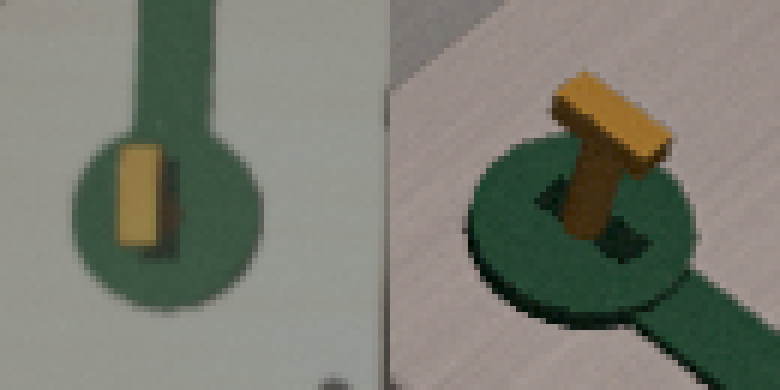

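```bash
python3 - <<'E'
from h import *
s=load("scene1.png");t=load("top1.png")
print("head scene",ray(s,442.2,174.2,.112),"base scene",ray(s,437.2,194,.068), "head top", ray(t,175+139.5/6-.4,185+194.5/6-.4,.112),"foot top",ray(t,175+167/6-.4,185+218/6-.4,.068))
p=[((x-390)/6+405,y/6+155) for x,y in((553,93),(587,72),(670,135),(634,163))]
w=[ray(s,*q,.112)[:2].round(4) for q in p];print(w)
E
python3 -m jog '[[0,0,0,0.14,0],[0,0,0,0.14,0],[0,0,0,0.14,0],[3.5,-3.2,0,0,0],[3.5,-3.2,0,0,0],[3.5,-3.2,0,0,0],[3.5,-3.2,0,0,0],[3.5,-3.2,0,0,0],[3.5,-3.2,0,0,0],[3.5,-3.2,0,0,0]]' 30
```

```text
head scene [0.56008017 0.08329833 0.112     ] base scene [0.56260415 0.08086588 0.068     ] head top [0.55591857 0.08323233 0.112     ] foot top [0.55535273 0.08290499 0.068     ]
[array([0.5449, 0.078 ]), array([0.5465, 0.0897]), array([0.5741, 0.0885]), array([0.5734, 0.0749])]
time: 1.1
ee_pos: [0.458, -0.4076, 0.2386]
eef_rot: [0.997, -0.078, -0.004, -0.002]
ft_force: [0.6, -1.4, -0.2]
width: 0.0871
```

```bash
python3 -m jog '[[3.5,-3.3,0,0,0],[3.5,-3.3,0,0,0],[3.5,-3.3,0,0,0],[3.5,-3.3,0,-0.03,0],[0,0,3,0,0],[0,0,3,0,0],[0,0,2,0,0],[0,0,0,0,0],[0,0,0,0,0],[0,0,0,0,0]]'
python3 - <<'E'
from h import *
c=shot("wrist","w1.png"); print(np.array(c["camera_from_world"]).round(3), c["fx"]); s=r.read_state();print(s["ee_pos"],R.from_quat(s["eef_rot"]).as_euler("zyx",degrees=True))
E
```

```text
time: 2.1
ee_pos: [0.6277, -0.2824, 0.1523]
eef_rot: [0.998, -0.056, -0.005, -0.006]
ft_force: [-1.2, -0.2, 0.7]
width: 0.0869
[[-0.112 -0.994 -0.012 -0.208]
 [ 0.944 -0.103 -0.314 -0.611]
 [ 0.311 -0.046  0.949 -0.512]
 [ 0.     0.     0.     1.   ]] 379.7287378739831
[ 0.62789737 -0.28255222  0.15273412] [   6.43090165   -0.50242848 -179.33341584]
```

View pics/w1.png

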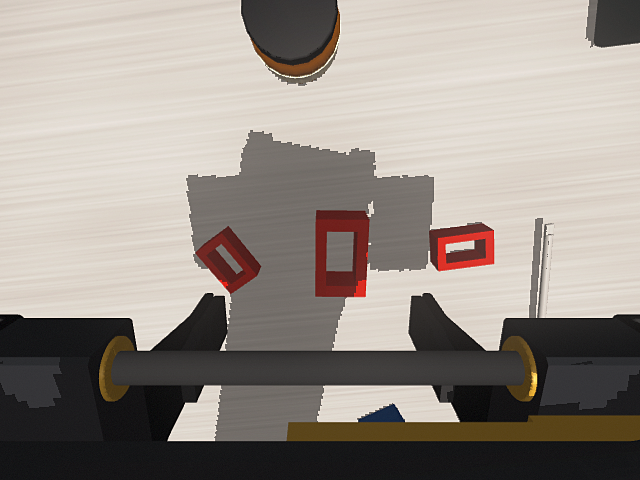

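Wrist view: the big red nut spans about (316–368, 211–296), with the two small decoys on either side. I'll fit the nut's cuboid silhouette in all three cameras.

```bash
cat >> h.py <<'E'
from scipy.optimize import minimize
def redmask(c,roi=None):
    h=cv2.cvtColor(c["pixels"],cv2.COLOR_RGB2HSV); m=cv2.inRange(h,np.array((0,140,50)),np.array((6,255,255)))
    cs,_=cv2.findContours(m,cv2.RETR_EXTERNAL,cv2.CHAIN_APPROX_NONE)
    q=cv2.convexHull(max(cs,key=cv2.contourArea)); return q
def fitbox(c,x0,z0=0.,S=8):
    q=redmask(c)[:,0].astype(float); bx,by=q.min(0)-15; W=(q.max(0)-q.min(0)+30)*S
    sh=(int(W[1]),int(W[0])); A=np.zeros(sh,np.uint8)
    off=np.array([bx,by]); cv2.fillConvexPoly(A,np.int32(((q-off)*S)),255)
    A=cv2.dilate(A,np.ones((S,S)))
    def cost(p):
        a=np.radians(p[2]); X=[]
        for i in(-.03,.03):
            for j in(-.019,.019):
                for k in(0,.03): X.append(pix(c,[p[0]/1e3+i*np.cos(a)-j*np.sin(a),p[1]/1e3+i*np.sin(a)+j*np.cos(a),z0+k]))
        B=np.zeros(sh,np.uint8); cv2.fillConvexPoly(B,cv2.convexHull(np.int32((np.array(X)-off)*S)),255)
        return np.count_nonzero(A^B)/np.count_nonzero(A)
    o=minimize(cost,x0,method="Nelder-Mead",options=dict(initial_simplex=np.array(x0)+np.array([[0,0,0],[6,0,0],[0,6,0],[0,0,5]])))
    return o.x.round(1),round(o.fun,3)
E
python3 - <<'E'
from h import *
for f in("top1.png","scene1.png","w1.png"): print(f,fitbox(load(f),[617,-297,-7]))
E
```

```text
top1.png (array([ 617.7, -298.7,   -7.6]), np.float64(0.141))
scene1.png (array([ 616.3, -295.8,   -7.2]), np.float64(0.136))
w1.png (array([ 617.3, -297. ,   -7. ]), np.float64(0.013))
```

```bash
python3 -m jog '[[-0.9,1.5,0,0.01,0],[0,0,2,0,0],[0,0,2,0,0],[0,0,2,0,0],[0,0,2,0,0],[0,0,2,0,0],[0,0,0,0,0],[0,0,0,0,0],[0,0,0,0,0],[0,0,0,0,0]]'; python3 -c "
from h import *
s=r.read_state();print(s['ee_pos'],R.from_quat(s['eef_rot']).as_euler('zyx',degrees=True))"
```

```text
time: 3.15
ee_pos: [0.6144, -0.3121, 0.0629]
eef_rot: [0.998, -0.068, 0.003, 0.001]
ft_force: [-0.4, 0.9, 0.6]
width: 0.0868
[ 0.61442837 -0.31206101  0.06286344] [  7.85140945   0.3044675  179.90891898]
```

```bash
python3 -m jog '[[0,-0.8,0,-0.01,0],[0,0,0,0,0],[0,0,0,0,0],[0,0,0,0,0],[0,0,0,0,0],[0,0,0,0,0],[0,0,0,0,0],[0,0,0,0,0],[0,0,0,0,0],[0,0,0,0,0]]'; python3 -c "
from h import *
s=r.read_state();print(s['ee_pos'],R.from_quat(s['eef_rot']).as_euler('zyx',degrees=True))"
```

```text
time: 4.15
ee_pos: [0.6167, -0.3035, 0.0651]
eef_rot: [0.998, -0.063, 0.004, 0.001]
ft_force: [0.1, 0.7, 0.4]
width: 0.0869
[ 0.61672567 -0.30350577  0.06511338] [  7.19316607   0.46162041 179.84271144]
```

```bash
python3 -m jog '[[0,-0.6,0,0,0],[0,0,0,0,0],[0,0,0.8,0,0],[0,0,0.8,0,0],[0,0,0.8,0,0],[0,0,0.8,0,0],[0,0,0,0,0],[0,0,0,0,0],[0,0,0,0,0],[0,0,0,0,0]]'; python3 -c "
from h import *
s=r.read_state();print(s['ee_pos'],R.from_quat(s['eef_rot']).as_euler('zyx',degrees=True))"
```

```text
time: 5.15
ee_pos: [0.6173, -0.2968, 0.0291]
eef_rot: [0.998, -0.063, 0.003, 0.001]
ft_force: [0.3, -0.4, -0.1]
width: 0.0867
[ 0.61726791 -0.29684734  0.02909983] [  7.1912194    0.37604835 179.88415727]
```

```bash
python3 -m jog '[[0,0,0.3,0,0],[0,0,0,0,0],[0,0,0,0,1],[0,0,0,0,1],[0,0,0,0,1],[0,0,0,0,1],[0,0,0,0,1],[0,0,0,0,1],[0,0,0,0,1],[0,0,0,0,1]]' 30; python3 -c "
from h import *
s=r.read_state();print(s['ee_pos'],R.from_quat(s['eef_rot']).as_euler('zyx',degrees=True))"
```

```text
time: 6.15
ee_pos: [0.6179, -0.2972, 0.027]
eef_rot: [0.998, -0.063, 0.004, 0.001]
ft_force: [0.2, -0.5, 0.4]
width: 0.0378
[ 0.61785393 -0.29715891  0.02695559] [  7.19684119   0.46574572 179.84190236]
```

```bash
python3 -m jog '[[0,0,-2,0,1],[0,0,-4,0,1],[0,0,-4,0,1],[0,0,-4,0,1],[-1.2,-4,0,0,1],[-1.2,-4,0,0,1],[-1.2,-4,0,0,1],[-1.2,-4,0,0,1],[-1.2,-4,0,0,1],[-1.2,-4,0,0,1]]'; python3 -c "
from h import *
s=r.read_state();print(s['ee_pos'],R.from_quat(s['eef_rot']).as_euler('zyx',degrees=True))"
```

```text
time: 7.15
ee_pos: [0.5725, -0.049, 0.1691]
eef_rot: [0.998, -0.069, 0.003, 0.002]
ft_force: [-0.2, 0.7, -1.0]
width: 0.038
[ 0.57245567 -0.04903451  0.16906483] [  7.89187111   0.27237654 179.73294173]
```

```bash
python3 -m jog '[[-0.8,-3.2,-0.5,0,1],[-0.8,-3,-0.5,0,1],[-0.5,-2,0,0,1],[-0.2,-0.7,0,0,1],[0,0,0,-0.08,1],[0,0,0,-0.06,1],[0,0,0,0,1],[0,0,0,0,1],[0,0,0,0,1],[0,0,0,0,1]]'; python3 - <<'E'
from h import *
s=r.read_state();print(s['ee_pos'],R.from_quat(s['eef_rot']).as_euler('zyx',degrees=True))
c=shot("wrist","w2.png"); print(fitbox(c,[s["ee_pos"][0]*1e3,s["ee_pos"][1]*1e3,0],s["ee_pos"][2]-.027))
E
```

```text
time: 8.15
ee_pos: [0.5586, 0.0502, 0.1782]
eef_rot: [1.0, 0.005, 0.001, 0.002]
ft_force: [-0.7, 0.6, -2.1]
width: 0.0379
[0.55858236 0.05022743 0.17818207] [-5.77399126e-01  1.59214793e-01  1.79747468e+02]
(array([5.581e+02, 5.040e+01, 5.000e-01]), np.float64(0.149))
```

View pics/w2.png

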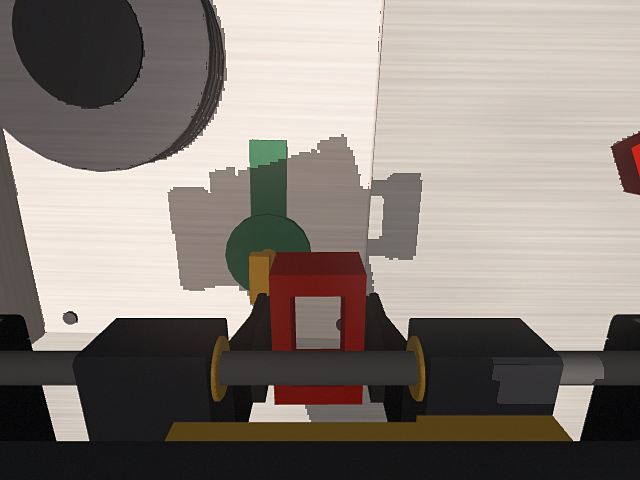

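Wrist view: the green foot runs from column 226 to 311 with its top at row 213. The head's +x end is at about (260,250). The nut is held squarely in the jaws.

```bash
python3 - <<'E'
from h import *
c=load("w2.png")
h=cv2.cvtColor(c["pixels"],cv2.COLOR_RGB2HSV)
g=cv2.inRange(h,np.array((60,60,20)),np.array((95,255,255)))
pts=[]
for row in range(216,285,3):
    u=np.where(g[row])[0]
    if len(u)<5: continue
    pts.append(ray(c,u.min()-.5,row,.068)[:2])
    if row<250 : pts.append(ray(c,u.max()+.5,row,.068)[:2])
P=np.array(pts); P=P[(abs(P[:,1]-.083)>.012)]
from scipy.optimize import least_squares
o=least_squares(lambda p:np.hypot(*(P-p[:2]).T)-.030,[.558,.083],loss="soft_l1",f_scale=.0005); print(o.x, abs(o.fun).mean()*1e3)
for a in((.573,.077,.112),(.573,.089,.112),(.543,.089,.112)): print(pix(c,a))
im=cv2.resize(c["pixels"][200:320,210:330,::-1],None,fx=5,fy=5,interpolation=cv2.INTER_NEAREST);cv2.imwrite("pics/w2c.png",im)
E
```

```text
[0.55796324 0.08389059] 0.3420614295582756
[270.9471673  255.45674808]
[249.98552094 255.28524607]
[252.1877875  302.99058439]
```

View pics/w2c.png

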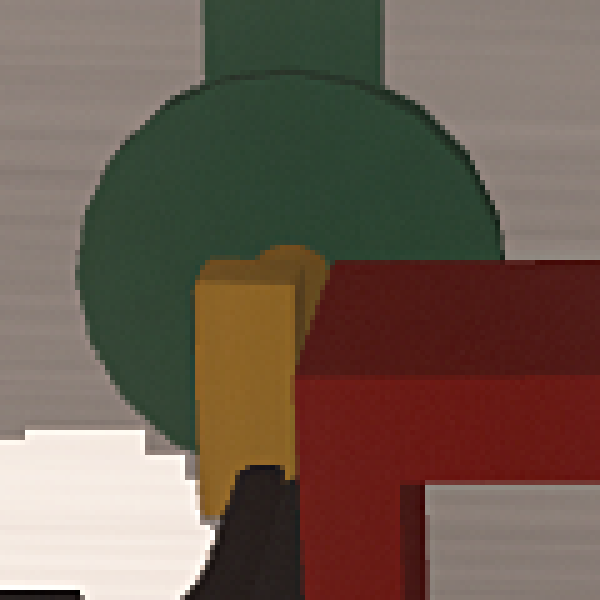

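```bash
python3 -m jog '[[0,-1.2,0,0,1],[0,-1.2,0,0,1],[0,-0.4,0,0,1],[0,0,0,0,1],[0,0,0,0,1],[0,0,0,0,1],[0,0,0,0,1],[0,0,0,0,1],[0,0,0,0,1],[0,0,0,0,1]]'; python3 - <<'E'
from h import *
s=r.read_state();print(s['ee_pos'],R.from_quat(s['eef_rot']).as_euler('zyx',degrees=True))
E
```

```text
time: 9.2
ee_pos: [0.5582, 0.0809, 0.178]
eef_rot: [1.0, 0.005, 0.001, 0.002]
ft_force: [0.0, -0.2, -1.4]
width: 0.0378
[0.55823416 0.0808884  0.17802211] [-5.40400032e-01  1.59774795e-01  1.79746676e+02]
```

```bash
python3 -m jog '[[-0.05,-0.28,0,0,1],[0,0,0,0,1],[0,0,0.8,0,1],[0,0,0.8,0,1],[0,0,0.8,0,1],[0,0,0.4,0,1],[0,0,0,0,1],[0,0,0,0,1],[0,0,0,0,1],[0,0,0,0,1]]'; python3 - <<'E'
from h import *
s=r.read_state();print(s['ee_pos'],R.from_quat(s['eef_rot']).as_euler('zyx',degrees=True))
c=shot("wrist","w3.png"); 
S=load  # composite: wrist crop + scene crop
a=c["pixels"][220:420,220:420,::-1]; d=r.camera("scene")["pixels"][80:280,340:540,::-1]
cv2.imwrite("pics/c3.png",cv2.resize(np.hstack([a,d]),None,fx=2,fy=2,interpolation=cv2.INTER_CUBIC))
E
```

```text
time: 10.2
ee_pos: [0.5574, 0.0836, 0.1468]
eef_rot: [1.0, 0.005, 0.001, 0.002]
ft_force: [0.7, -0.8, -1.0]
width: 0.0377
[0.55737651 0.08357256 0.1467836 ] [-5.28822702e-01  8.98039172e-02  1.79741796e+02]
```

View pics/c3.png

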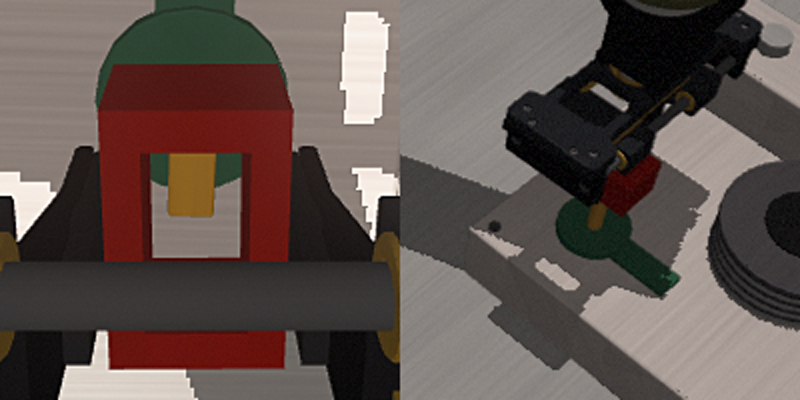

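The head (left panel, columns 168–215) is centred between the slot walls (145–245), so I can lower the nut.

```bash
python3 -m jog '[[0,0,0.5,0,1],[0,0,0.5,0,1],[0,0,0.5,0,1],[0,0,0.5,0,1],[0,0,0.5,0,1],[0,0,0,0,1],[0,0,0,0,1],[0,0,0,0,1],[0,0,0,0,1],[0,0,0,0,1]]'; python3 - <<'E'
from h import *
s=r.read_state();print(s['ee_pos'],R.from_quat(s['eef_rot']).as_euler('zyx',degrees=True),s["torque"])
E
```

```text
time: 11.3
ee_pos: [0.5575, 0.0834, 0.1196]
eef_rot: [1.0, 0.005, 0.001, 0.002]
ft_force: [-0.1, -0.5, -1.3]
width: 0.0378
[0.55746602 0.08343891 0.11958526] [-5.26815928e-01  9.87100465e-02  1.79740618e+02] [ 0.02481779  0.02926065 -0.0193384 ]
```

```bash
python3 -m jog '[[0,0,0.5,0,1],[0,0,0.5,0,1],[0,0,0.5,0,1],[0,0,0.4,0,1],[0,0,0,0,1],[0,0,0.2,0,1],[0,0,0.1,0,1],[0,0,0,0,1],[0,0,0,0,1],[0,0,0,0,1]]'; python3 - <<'E'
from h import *
s=r.read_state();print(s['ee_pos'],R.from_quat(s['eef_rot']).as_euler('zyx',degrees=True),s["torque"])
E
```

```text
time: 12.3
ee_pos: [0.5576, 0.0833, 0.0957]
eef_rot: [1.0, 0.005, 0.001, 0.002]
ft_force: [0.2, 0.0, -1.5]
width: 0.0376
[0.55759908 0.08332558 0.09569168] [-5.25438348e-01  1.10758828e-01  1.79745640e+02] [ 0.01198764  0.04118054 -0.01247496]
```

```bash
python3 -m jog '[[0,0,0.1,0,1],[0,0,0,0,1],[0,0,0.05,0,1],[0,0,0,0,1],[0,0,0,0,1],[0,0,0,0,1],[0,0,0,0,1],[0,0,0,0,1],[0,0,0,0,1],[0,0,0,0,1]]'; python3 - <<'E'
from h import *
s=r.read_state();print(s['ee_pos'],s["ft_force"],s["torque"])
E
```

```text
time: 13.3
ee_pos: [0.558, 0.0834, 0.095]
eef_rot: [1.0, 0.005, 0.001, 0.002]
ft_force: [-1.2, 0.2, 0.8]
width: 0.0378
[0.55796107 0.08341074 0.09501672] [-1.17497569  0.15338306  0.76394692] [0.03731874 0.21120261 0.00784466]
```

Light contact at the seat height. Now the quarter turn.

```bash
python3 -m jog '[[0,0,0,-0.1,1],[0,0,0,-0.1,1],[0,0,0,-0.1,1],[0,0,0,-0.1,1],[0,0,0,-0.1,1],[0,0,0,-0.1,1],[0,0,0,-0.1,1],[0,0,0,-0.1,1],[0,0,0,0,1],[0,0,0,0,1]]'; python3 - <<'E'
from h import *
s=r.read_state();print(s['ee_pos'],R.from_quat(s['eef_rot']).as_euler('zyx',degrees=True),s["ft_force"],s["torque"],s["joint_positions"].round(2))
E
```

```text
time: 14.3
ee_pos: [0.5598, 0.0827, 0.0951]
eef_rot: [0.914, 0.406, 0.002, 0.003]
ft_force: [-1.5, 0.5, 0.3]
width: 0.0379
[0.55983288 0.08266321 0.09509754] [-47.94770591   0.39097358 179.75868112] [-1.51885572  0.51207166  0.31068698] [ 0.06531065  0.13874977 -0.00600594] [ 0.26  0.39 -0.59  1.77  0.25  1.05 -1.15]
```

```bash
python3 -m jog '[[-0.05,-0.15,0,0,1],[0,0,0,-0.1,1],[0,0,0,-0.1,1],[0,-0.1,0,-0.1,1],[0,0,0,-0.1,1],[0,0,0,-0.1,1],[0,0,0,-0.1,1],[0,0,0,-0.08,1],[0,0,0,0,1],[0,0,0,0,1]]'; python3 - <<'E'
from h import *
s=r.read_state();print(s['ee_pos'],R.from_quat(s['eef_rot']).as_euler('zyx',degrees=True),s["ft_force"],s["torque"],s["joint_positions"].round(2))
E
```

```text
time: 15.3
ee_pos: [0.5579, 0.0844, 0.0952]
eef_rot: [0.724, 0.69, 0.002, 0.005]
ft_force: [-0.4, 0.4, 0.6]
width: 0.0377
[0.55787866 0.08444394 0.09524409] [-87.22552105   0.56496446 179.7463792 ] [-0.35115069  0.39069957  0.56334008] [-0.02518567  0.02813214 -0.00344152] [ 0.35  0.42 -0.71  1.77  0.32  1.06 -0.51]
```

```bash
python3 -m jog '[[0,-0.0,0.05,-0.05,1],[0,0,0,0,1],[0,0,0.05,0,1],[0,0,0,0,1],[0,0,0,0,0.4],[0,0,0,0,0.4],[0,0,0,0,0],[0,0,0,0,0],[0,0,0,0,0],[0,0,0,0,0]]'; python3 - <<'E'
from h import *
s=r.read_state();print(s['ee_pos'],R.from_quat(s['eef_rot']).as_euler('zyx',degrees=True),s["ft_force"],s["torque"])
E
```

```text
time: 16.3
ee_pos: [0.558, 0.0847, 0.0947]
eef_rot: [0.712, 0.702, 0.002, 0.005]
ft_force: [-0.4, 0.1, -0.5]
width: 0.0763
[0.55802255 0.08471021 0.09466789] [-89.24943997   0.61424259 179.7280424 ] [-0.40583488  0.14856994 -0.47924716] [-0.06049682 -0.07587671 -0.03334279]
```

Released. I'll go straight up, clear the view and check.

```bash
python3 -m jog '[[0,0,0,0,0],[0,0,0,0,0],[0,0,-1,0,0],[0,0,-2,0,0],[0,0,-3,0,0],[0,0,-3,0,0],[0,0,-3,0,0],[0,0,-2,0,0],[0,0,0,0,0],[0,0,0,0,0]]' && python3 -m jog '[[-3,0,0,0,0],[-4,0,0,0,0],[-4,0,0,0,0],[-4,0,0,0,0],[-3,0,0,0,0],[-1,0,0,0,0],[0,0,0,0,0],[0,0,0,0,0],[0,0,0,0,0],[0,0,0,0,0]]'; python3 - <<'E'
from h import *
s=r.read_state();print(s['ee_pos'],s["joint_vel"].round(2))
c=shot("top","t4.png"); d=shot("scene","s4.png")
print(fitbox(c,[557,84,90],.068),fitbox(d,[557,84,90],.068))
a=c["pixels"][160:260,150:250,::-1]; b=d["pixels"][130:230,390:490,::-1]
cv2.imwrite("pics/c4.png",cv2.resize(np.hstack([a,b]),None,fx=4,fy=4,interpolation=cv2.INTER_CUBIC))
E
```

```text
time: 17.3
ee_pos: [0.5558, 0.0862, 0.2445]
eef_rot: [0.711, 0.703, 0.003, 0.006]
ft_force: [0.9, 0.1, -1.3]
width: 0.0871
time: 18.3
ee_pos: [0.5508, -0.1039, 0.2389]
eef_rot: [0.708, 0.706, 0.001, 0.001]
ft_force: [0.0, -0.2, -0.1]
width: 0.0869
[ 0.55078342 -0.10390526  0.23887845] [-0.01 -0.   -0.01  0.01 -0.   -0.   -0.01]
(array([558.1,  85.1,  85.4]), np.float64(0.208)) (array([557.,  84.,  90.]), np.float64(1.0))
```

View pics/c4.png

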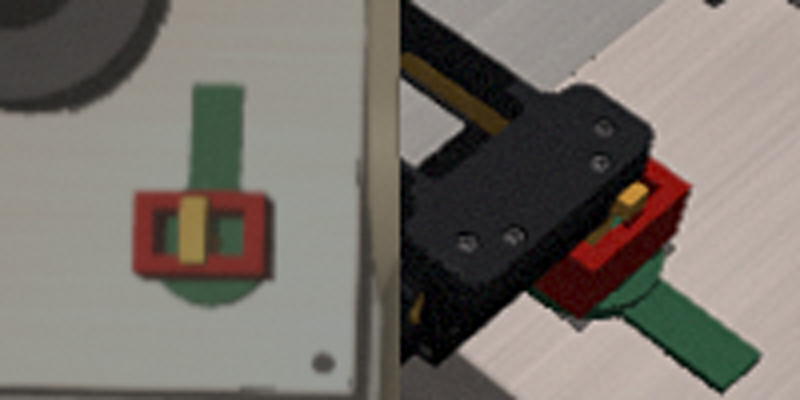

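The red nut sits flat on the foot, turned across the T-head, and the gripper is clear. Handing in.

```bash
python3 -c "
from bench import r
print(r.close_job())"
```

```text
the job is handed in; nothing more can be done
None
```

The large red nut is locked on the stud, and I handed the job in at about 18 s of robot time, against the 67 s limit.

- **Which nut:** the camera pictures showed that the red nut has the long slot. It passed over the T-head with no noticeable force. I never touched the blue nut; it was lying on the bench well away from the tester.
- **Seating and turning:** I lowered the red nut until it lightly touched the foot, with the TCP (tool centre point) at 0.095 m as expected. I then turned it about 89° and released it.
- **Last checks:** the final top and scene views show the nut flat on the green foot, lying across the T-head. The arm was clear and at rest, with wrist forces of about 2 N or less in all readings.
- **Checks that failed or disagreed:** the final outline fit on the scene camera failed because the gripper partly hid the nut. The top-camera fit was loose, with a mismatch of 0.21. It put the nut centre at about (558, 85) mm and 85°, against about 89° from the tool's angle.

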